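Pull a seedling tray forward on the staging shelf with a pull hook

TASK

Take the pull hook from its rubber mat, drop its orange blade inside the near lip of the green seedling tray that stands too deep under the slatted shelf, and draw the tray towards you until you feel it press firmly against the hidden stop beneath it; pull gently, for the thin lip must not be loaded beyond 25 N. Then unhook, leaving the tray drawn forward, and set the hook down on its mat again, standing the way it was. Move the tray with the hook only, and leave the grey tray and everything else on the bench where it is.

Things in the scene. Friction and masses are not known exactly. Their poses are not given: they have to be found in the camera images.
- hook: Pull hook, 213 mm long, 0.16 kg. Origin: underside, below the middle of its wooden handle; x from handle to blade, z up. Handle: block 100 long (x -50 to 50), 24 wide (y), 36 tall (z 0 to 36); grip it across its width, firmly (60 N or more). From its front end a steel post rises to a 14 wide steel arm (z 42 to 52) that runs forward to the orange blade. Stands level on handle and blade.
- hook_tip (a point): Middle of the lower edge of the hook's orange blade, at (160, 0, 0) mm in the hook's frame. The blade is an upright plate 6 mm thick (x 157 to 163), 40 mm wide, z 0 to 52: it reaches 42 mm down below the arm.
- hook_mid (a point): Point at (55, 0, 0) mm in the hook's frame: middle of the hook's length, at its underside.
- tray: Green plastic seedling tray with four terracotta pots, loose, 0.45 to 0.75 kg, sliding drag 1.5 to 5 N on the deck. 200 mm deep (x), 170 wide (y), rim 74 above its underside. Origin: centre of its underside; x points into the shelf, away from the robot, z up. A cross bar under its rear edge meets the hidden stop.
- tray_lip (a point): Middle of the top inner edge of the green tray's near wall, at (-96, 0, 74) mm in the tray's frame. Wall 4 mm thick; the lip juts out to x = -108 (5 thick). Behind the wall the tray is free from x = -96 to -34 over its width, 56 deep below the rim; then come pots 80 high.
- other_tray: Grey tray of the same shape with black pots in the other bay; to be left alone.
- shelf: Fixed shelf on the bench. Origin: centre of its underside; x points to the back. Deck 360 mm deep (x -180 to 180), 410 wide, top z = 30. Bays centred at y = 100 and -100 between rails 12 high, 4 play beside a tray; trays slide along the shelf's x. Slatted top from x = -126 to 180, underside z = 200, pots on it to z = 320, its posts at x = -118 and 172, y = 197 and -197. Front and back open.
- stopper: Stop track let into the shelf's deck (origin and axes as the shelf's), with a rigid peg hidden under each tray. The peg is set somewhere such that it catches the green tray when the tray's origin is at x between -77 and -52 mm in the shelf's frame (it starts at +23 to +53). Where exactly must be felt: the pulling force rises steeply above the sliding drag.
- mat: Black rubber mat, 280 x 120 x 4 mm, fixed on the bench left or right of the shelf's front. Origin: centre of its underside; the hook stands on it lengthwise at the start.
- pot_a: Planted terracotta pot 90 mm across in a black drip tray on the other side; leave alone.
- watering_can: Steel watering can at the left; leave alone.
- sprayer: White bottle at the right, 190 mm high; leave alone.
- dibber: Wooden dibber, 130 mm tall, standing beside the planted pot in the drip tray; leave alone.
There are look-alikes about, which are no part of the job. Leave any blue, turquoise or yellow look-alike of the hook alone.

How it is judged:
On the way, in this order (a step that is already met when the one before it is completed fails the run):
1. the hook's blade is down inside the near lip of the green tray, at least 12 mm below the rim (z of hook_tip in the frame of tray below 0.062 m and x of hook_tip in the frame of tray between -0.098 and -0.03 m and y of hook_tip in the frame of tray between -0.08 and 0.08 m), for 0.2 s.
2. pulled by the hook, the tray presses against the hidden stop with more than 2.5 N (contact force between tray and stopper above 2.5 N and contact force between hook and tray above 2.5 N), for 0.2 s.
At the end, for the whole second after the job is handed in: The green tray rests level and square (within 0.08 rad) in its bay, drawn forward to the stop (its origin at x between -80 and -47 mm in the shelf's frame), and the hook stands upright, level and still on its mat, the middle of its length within 70 mm of the mat's centre (x of tray in the frame of shelf between -0.08 and -0.047 m and angle between the x axis of tray and the x axis of shelf, either way round below 0.08 rad and angle between tray's own z axis and vertical below 0.05 rad and linear speed of each of tray, hook below 0.01 m/s and horizontal distance between hook_mid and mat below 0.07 m and height (world z) of each of hook_tip, hook below 0.012 m and angle between hook's own z axis and vertical below 0.1 rad); the robot touches nothing.
It fails at once if the hook loads the green tray with more than 25 N (contact force between hook and tray above 25 N).
It fails at once if the arm or fingers touch the green tray (contact force between any of the arm, the fingers and tray above 0.3 N).
It fails at once if the green tray is tipped by more than 0.15 rad (angle between tray's own z axis and vertical above 0.15 rad).
It fails at once if the grey tray is moved more than 10 mm (distance of other_tray from where it was at the start of the episode above 0.01 m).
It fails at once if a bystander on the bench is moved more than 20 mm (distance of any of pot_a, watering_can, sprayer, dibber from where it was at the start of the episode above 0.02 m).
It also fails if it takes over 64 s, if anything falls off the work surface, if the arm or the gripper's body presses on something with over 40 N, if the wrist force passes 120 N, or if a joint passes its speed limit or range.

ROBOT

A 6-joint arm with a two-finger parallel gripper is mounted at the origin on the work surface. World frame = base frame: x ahead of the robot, y to its left, z up, the work surface at z = 0. Lengths are in m, angles in rad, forces in N, time in s.
With the tool pointing down it reaches from about 0.3 to 0.875 m from the base axis. Payload 6.4 kg.
Tool frame: the origin (TCP) lies midway between the tips of the shut fingers; the grasp point (between the pads) lies 19 mm behind it; z points along the fingers, y is the line along which they close (so a half turn about z gives the same grasp; the last joint's range is limited). The gripper opens to 85 mm and grips with 20 to 120 N. Pads are 22 mm wide; open, the fingers measure 114 mm over their backs; the gripper's body (76 mm by 85 mm) begins 54 mm behind the grasp point. The pads swing forward as they close: fully open they stand 13 mm farther back than shut.
Start: joints at [-1.313, 0.181, 1.607, -0, 1.354, -0.206], TCP at [0.257, -0.514, 0.206] pointing down, gripper open.
Joint ranges: [-2.99, 2.99], [-0.89, 2.07], [0.3, 2.58], [-1.14, 4.28], [0, 2.63], [-3.12, 3.12]. Speed limits (rad/s): [2.57, 2.57, 3.01, 3.14, 3.14, 3.14].

INTERFACE

Orientations are given as a unit quaternion [w, x, y, z].
In Python, from bench import ctrl gives the robot as it stands. The module is installed in compiled form; this text tells all that it offers.
- The arm moves only by the tool move_arm, never from a script. Its argument "plan" is one flat list of numbers, 6 for each row, row after row: the shift along the world's x, y, z in units of 50 mm (1.0 is 50 mm), then the turn, a rotation vector about the world's x, y, z in rad. A call has 1 to 10 rows; each row is the pose to reach, as a shift and turn from the pose commanded when the call began; what a row does not reach only later rows make up. A row lasts 1/8 s, in which the tool goes at most 62.5 mm and 10.7 degrees, less where a joint would pass 70% of its speed; a pose out of reach is approached as far as the arm can. A call with a gripper value outside its range is refused whole. "grip" is the finger opening in mm, from 0 to 85.4, set as the call begins (left out, the last holds). The fingers move at their own pace and stop on an object; the grip force is fixed at half the most. Time passes only in rows, so rows that repeat a pose let the fingers close. It gives the time, the measured TCP pose, the force, the opening and the grip force at its end, in the units of the state.
- ctrl.get_obs(): the state, without advancing time (a new reading comes with each control period).
- ctrl.camera(name): name is "scene" or "top" or "wrist"; returns a dict with "pixels" (420x560x3 uint8, red, green, blue), "fx", "fy", "cx", "cy" (pixels), "origin" and "attitude" of the camera in the world. Camera axes: x right, y down, z forward; pixel columns grow to the right and rows downward; lengths in m; the calibration is good to about 2 mm. A picture is of the moment at which its call begins. There is no depth.
- ctrl.hand_in(): hands the job in; it is judged then, once.
The state is a dict: "time_s": time; "q": joint angles; "dq": joint speeds; "joint_efforts": joint torques, N m; "eef_pos": TCP position; "eef_rot": TCP orientation; "wrist_force": force on the tool from outside, world axes, zero at the start; "torque": the same for the moment, N m; "opening": opening from 0.0 (shut) to 1.0 (fully open); "grasp_force": force on a finger pad.
Only numpy, scipy, OpenCV 4.12 (cv2) and the standard library are available. Lean on these libraries where they do the work, as an engineer would, in place of code of your own. Each camera call takes 0.05 s, during which the arm holds its last target. There are 200 camera calls.

## Working session

There is one attempt and no reset: what is moved stays moved. The work goes in short steps, Python scripts to look and compute and a tool call to move; the robot and the scene stay as the last step left them, time stands still between calls to the robot, and variables do not carry over. Pictures are saved under pics/ and viewed, at most 13 in all, crops included, and the job is handed in when it is done.

Besides the shell and the picture viewer there is one more tool, called after ">>>" as name(argument=value, ...) on one line, values as JSON. move_arm: Moves the arm, as the interface text tells. Its arguments: {"type":"object","properties":{"plan":{"type":"array"},"grip":{"type":"number"}},"required":["plan"]}

```bash
mkdir -p pics; cat > h.py <<'E'
from bench import ctrl
import cv2, numpy as np, pickle
from scipy.spatial.transform import Rotation as R
def snap(n,f):
    c=ctrl.camera(n); cv2.imwrite(f'pics/{f}.png',c['pixels'][:,:,::-1]); pickle.dump(c,open(f'pics/{f}.pkl','wb')); return c
def load(f): return pickle.load(open(f'pics/{f}.pkl','rb'))
def rot(c):
    a=np.array(c['attitude'],float)
    return a if a.shape==(3,3) else R.from_quat([a[1],a[2],a[3],a[0]]).as_matrix()
def ray(c,u,v):
    d=rot(c)@np.array([(u-c['cx'])/c['fx'],(v-c['cy'])/c['fy'],1]); return np.array(c['origin']),d
def onz(c,u,v,z):
    o,d=ray(c,u,v); return o+d*(z-o[2])/d[2]
def proj(c,p):
    q=rot(c).T@(np.array(p)-c['origin']); return q[0]/q[2]*c['fx']+c['cx'],q[1]/q[2]*c['fy']+c['cy']
E
python3 - <<'E'
from h import *
for n in('scene','top'):
    c=snap(n,n+'0'); print(n,c['fx'],c['cx'],c['cy'],c['origin'],c['attitude'])
o=ctrl.get_obs(); print(o['eef_pos'],o['eef_rot'],o['opening'],o['time_s'])
E
```

```text
scene 453.4116069636062 277.4025648402237 204.65808845465872 [ 1.05925428 -0.58289092  1.03021122] [-0.31982745  0.86894762  0.35390295 -0.13188304]
top 507.20884384146086 278.41181154846515 215.83135399841518 [0.15412802 0.01272989 1.85066854] [ 0.06511721 -0.69914427  0.70821067 -0.07344859]
[ 0.25710618 -0.51371845  0.20556332] [-7.93768369e-04  9.73232488e-01  2.29821438e-01 -1.82558697e-05] 0.9978229555517171 0.1
```

View pics/scene0.png

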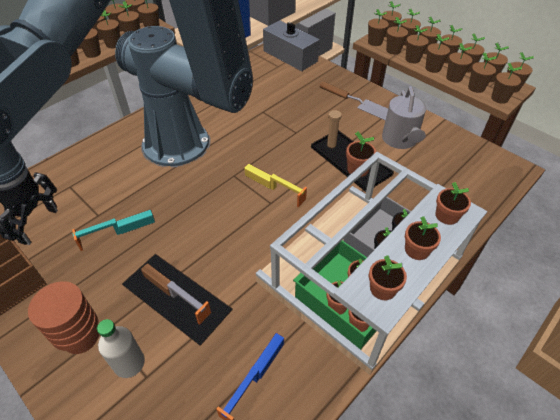

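View pics/top0.png

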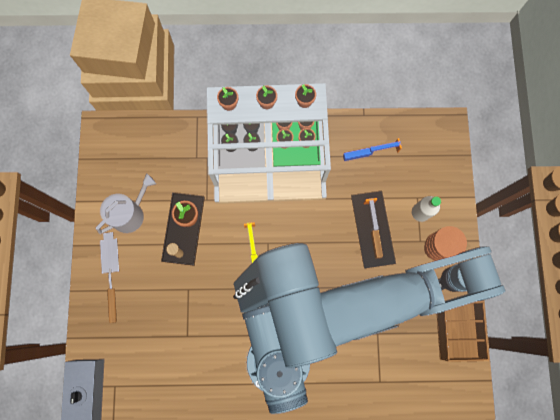

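Scene shows the wooden/steel hook with orange blade on the black mat (scene 175,290; top 375,228). The look-alikes are yellow (top 250,240), blue (top 370,150) and turquoise (scene 115,222). The hook on the mat is the right one: wood handle, steel arm, and it stands on the mat. The green tray is in the right bay (top 296,145).

```bash
python3 - <<'E'
from h import *
c=load('top0'); s=load('scene0')
im=c['pixels']; a=im[180:280,340:410]; a=cv2.resize(a,None,fx=5.5,fy=5.5,interpolation=cv2.INTER_CUBIC)
b=im[80:210,200:340]; b=cv2.resize(b,None,fx=2.9,fy=4.23); b=cv2.resize(im[80:210,200:335],(400,385),interpolation=cv2.INTER_CUBIC)
cv=np.zeros((550,790,3),np.uint8); cv[:a.shape[0],:a.shape[1]]=a; cv[:385,388:788]=b
cv2.imwrite('pics/crop1.png',cv[:,:,::-1])
def comps(c,m,roi):
    u0,v0,u1,v1=roi; k=np.zeros(m.shape,np.uint8); k[v0:v1,u0:u1]=m[v0:v1,u0:u1]
    n,l,st,ce=cv2.connectedComponentsWithStats(k); i=1+np.argmax(st[1:,4]); return (l==i).astype(np.uint8)
hsv=cv2.cvtColor(im,cv2.COLOR_RGB2HSV)
# mat
m=comps(c,(hsv[...,2]<60),(340,180,410,280)); ct=max(cv2.findContours(m,0,1)[0],key=cv2.contourArea)
box=cv2.boxPoints(cv2.minAreaRect(cv2.convexHull(ct))); P=np.array([onz(c,u,v,.004)[:2] for u,v in box]); print('mat',box.round(1).tolist(),P.round(4).tolist(),P.mean(0),[np.linalg.norm(P[i]-P[i-1]) for i in range(4)])
# hook parts
for nm,mk,z in(('handle',(hsv[...,0]<18)&(hsv[...,1]>100)&(hsv[...,2]>60),.04),):
    for sub in((366,210,390,262),(360,190,390,210)):
        m=comps(c,mk,sub); ys,xs=np.nonzero(m); 
        ct=max(cv2.findContours(m,0,1)[0],key=cv2.contourArea); r=cv2.minAreaRect(ct); 
        z=.040 if sub[1]==210 else .056
        print(nm,r,len(xs),onz(c,*r[0],z)); B=np.array([onz(c,u,v,z)[:2] for u,v in cv2.boxPoints(r)]); print(B.round(4).tolist())
# green
g=comps(c,(hsv[...,0]>50)&(hsv[...,0]<75)&(hsv[...,1]>120),(260,110,330,180)); ys,xs=np.nonzero(g); print('green',xs.min(),xs.max(),ys.min(),ys.max())
print(onz(c,xs.min(),ys.max(),.104),onz(c,xs.max(),ys.max(),.104))
E
```

```text
Traceback (most recent call last):
ValueError: attempt to get argmax of an empty sequence
```

View pics/crop1.png

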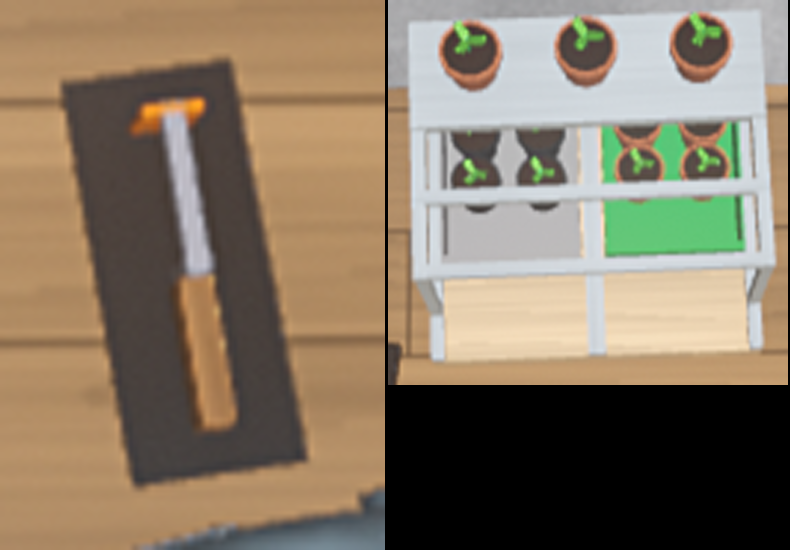

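The left crop confirms the mat's hook: wooden handle centred at crop (207,352), orange blade at (172,112). Right crop: green tray in the right bay, deck front corners at about (432,360) and (762,350).

```bash
python3 - <<'E'
from h import *
c=load('top0'); 
A=lambda X,Y,z: onz(c,340+X/5.5-.5,180+Y/5.5-.5,z)
B=lambda X,Y,z: onz(c,200+(X-388)*135/400-.5,80+Y*130/385-.5,z)
M=np.array([A(x,y,.004)[:2] for x,y in((62,82),(232,60),(305,460),(135,487))]); print('mat',M.round(3).tolist(),M.mean(0),[np.linalg.norm(M[i]-M[i-1]).round(3) for i in range(4)])
d=(M[0]+M[1]-M[2]-M[3]); print('mat yaw',np.arctan2(d[1],d[0]))
H=np.array([A(x,y,.04)[:2] for x,y in((178,279),(213,276),(236,427),(199,431))]); print('handle',H.round(3).tolist(),H.mean(0),[np.linalg.norm(H[i]-H[i-1]).round(3) for i in range(4)])
d=(H[0]+H[1]-H[2]-H[3]); print('yaw h',np.arctan2(d[1],d[0]))
t=A(174,106,.056)[:2]; print('blade top',t); d=t-H.mean(0); print('yaw',np.arctan2(d[1],d[0]),np.linalg.norm(d))
p=B(432,360,.042)[:2];q=B(762,350,.042)[:2]; print('deck front',p,q,np.linalg.norm(p-q),np.arctan2((p-q)[1],(p-q)[0])-np.pi/2)
p=B(412,280,.21)[:2];q=B(775,268,.21)[:2];  print('top front',p,q,np.linalg.norm(p-q),np.arctan2((p-q)[1],(p-q)[0])-np.pi/2)
print('seen green front',B(605,256,.05),B(745,250,.05))
# scene: green mask extents
s=load('scene0'); b=s['pixels'][200:370,240:420]; b=cv2.resize(b,None,fx=3.5,fy=3.5,interpolation=cv2.INTER_CUBIC); cv2.imwrite('pics/crop2.png',b[:595,:,::-1])
E
```

```text
mat [[0.6, -0.284], [0.614, -0.401], [0.34, -0.435], [0.323, -0.321]] [ 0.46932295 -0.36036675] [np.float64(0.279), np.float64(0.118), np.float64(0.276), np.float64(0.115)]
mat yaw 0.12794623910019462
handle [[0.457, -0.349], [0.459, -0.373], [0.358, -0.382], [0.356, -0.358]] [ 0.40747159 -0.3656551 ] [np.float64(0.101), np.float64(0.023), np.float64(0.101), np.float64(0.024)]
yaw h 0.09197640188995465
blade top [ 0.5701454  -0.34935374]
yaw 0.09987549526141037 0.16348854147665204
deck front [0.57140407 0.22198899] [ 0.57940567 -0.18558984] 0.4076573601136835 0.019629493126728015
top front [0.6256747  0.22611266] [ 0.63530782 -0.18500767] 0.41123316556239764 0.023427090647916593
seen green front [0.70005588 0.00722975 0.05      ] [ 0.70597068 -0.16759234  0.05      ]
```

View pics/crop2.png

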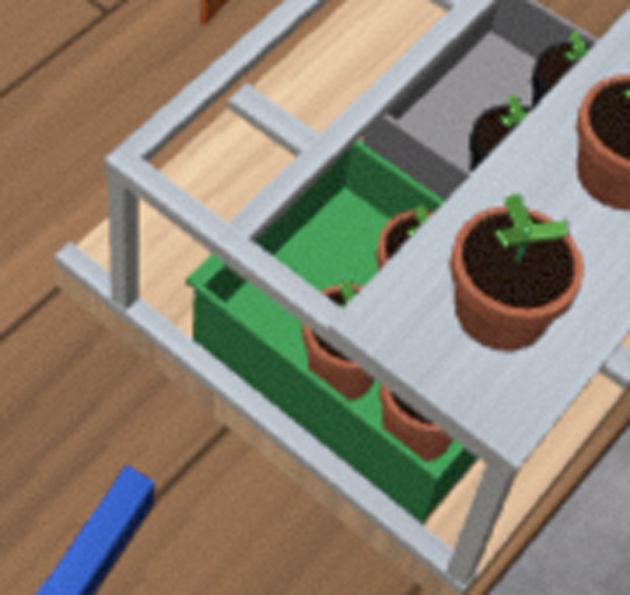

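>>> move_arm(plan=[0.8, 0.8, 0, 0, 0, -0.1, 1.6, 1.6, 0, 0, 0, -0.2, 2.4, 2.4, 0, 0, 0, -0.3, 3.0, 2.98, -0.4, 0, 0, -0.369, 3.0, 2.98, -1.2, 0, 0, -0.369, 3.0, 2.98, -1.8, 0, 0, -0.369, 3.0, 2.98, -1.8, 0, 0, -0.369], grip=60)

```text
time_s: 0.98
eef_pos: [0.4058, -0.363, 0.1136]
eef_rot: [-0.003, 0.999, 0.048, -0.002]
wrist_force: [0.8, -0.0, 0.2]
opening: 0.705
grasp_force: 0.0
```

```bash
python3 - <<'E'
from h import *
s=load('scene0')
for n,u,v in(('nr',294.3,280.6),('nl',342.3,240.9)): print(n,onz(s,u-.5,v-.5,.104))
c=snap('wrist','w1'); o=ctrl.get_obs(); print(o['eef_pos'],R.from_quat(np.roll(o['eef_rot'],-1)).as_matrix().round(3).tolist(),o['wrist_force'],o['opening'],o['time_s'])
for p in((.407,-.365,.04),(.457,-.36,.04),(.357,-.37,.04)): print(proj(c,p))
E
```

```text
nr [ 0.69524415 -0.15952201  0.104     ]
nl [0.70319876 0.00879513 0.104     ]
[ 0.40670457 -0.36448001  0.11559061] [[0.996, 0.095, -0.002], [0.095, -0.996, 0.002], [-0.001, -0.002, -1.0]] [-0.16096005 -0.70993923 -0.0515427 ] 0.7021628982688393 1.025
(np.float64(287.06093330571287), np.float64(206.0624084821405))
(np.float64(286.9206316013558), np.float64(139.52724386165931))
(np.float64(287.1850319298015), np.float64(264.9135993550299))
```

View pics/w1.png

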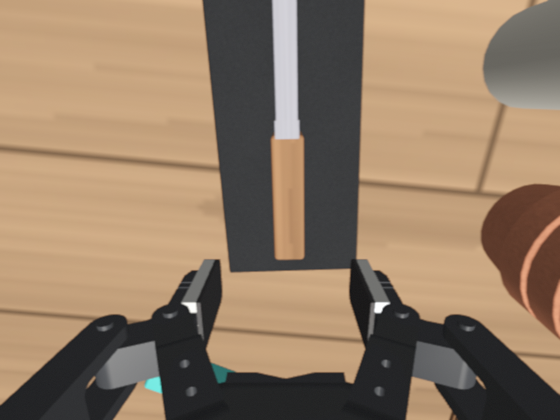

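The wrist view shows the handle at (272–304, 137–260), centred between the fingers and about 3 mm farther forward than estimated. I'll descend and grip it.

>>> move_arm(plan=[0.06, 0, -0.8, 0, 0, 0, 0.06, 0, -1.5, 0, 0, 0, 0.06, 0, -1.9, 0, 0, 0, 0.06, 0, -2.13, 0, 0, 0, 0.06, 0, -2.13, 0, 0, 0])

```text
time_s: 1.65
eef_pos: [0.4104, -0.3658, 0.0104]
eef_rot: [0.0, 0.999, 0.047, 0.0]
wrist_force: [0.0, -0.5, 0.8]
opening: 0.707
grasp_force: 0.0
```

>>> move_arm(plan=[0, 0, 0, 0, 0, 0, 0, 0, 0, 0, 0, 0, 0, 0, 0, 0, 0, 0, 0, 0, 0, 0, 0, 0, 0, 0, 0, 0, 0, 0], grip=0)

```text
time_s: 2.28
eef_pos: [0.4108, -0.3659, 0.0113]
eef_rot: [0.001, 0.999, 0.048, 0.0]
wrist_force: [-1.6, 2.0, 5.9]
opening: 0.252
grasp_force: 58.5
```

```bash
python3 - <<'E'
from h import *
c=load('w1'); print(np.array(c['origin'])-[.4067,-.3645,.1156], rot(c)[:,2]); print(ctrl.get_obs()['q'])
E
```

```text
[0.07754632 0.00737589 0.16506395] [-0.30737331 -0.02562799 -0.95124385]
[-9.43390496e-01  3.83364734e-01  1.79708165e+00 -3.84009459e-05
  9.59469164e-01  5.32222096e-01]
```

The gripper and wrist camera would come close to the front slat, so I'm regripping 26 mm farther back on the handle.

>>> move_arm(plan=[0, 0, 0, 0, 0, 0, 0, 0, 0, 0, 0, 0, 0, 0, 0, 0, 0, 0, -0.26, -0.02, 0, 0, 0, 0, -0.52, -0.05, 0, 0, 0, 0, -0.52, -0.05, 0, 0, 0, 0], grip=55)

```text
time_s: 3.02
eef_pos: [0.3829, -0.3678, 0.0097]
eef_rot: [-0.0, 0.999, 0.047, -0.0]
wrist_force: [-0.1, 0.1, 0.5]
opening: 0.643
grasp_force: 0.0
```

>>> move_arm(plan=[0, 0, 0, 0, 0, 0, 0, 0, 0, 0, 0, 0, 0, 0, 0, 0, 0, 0, 0, 0, 0, 0, 0, 0, 0, 0, 0, 0, 0, 0], grip=0)

```text
time_s: 3.65
eef_pos: [0.3844, -0.3679, 0.0103]
eef_rot: [0.0, 0.999, 0.048, -0.0]
wrist_force: [-1.4, 1.7, 5.1]
opening: 0.255
grasp_force: 58.9
```

>>> move_arm(plan=[0, 0, 0.3, 0, 0, 0, 0, 0, 0.8, 0, 0, 0, 0, 0, 1.6, 0, 0, 0, 0, 0, 2.5, 0, 0, 0, 0, 0, 2.5, 0, 0, 0])

```text
time_s: 4.28
eef_pos: [0.3862, -0.3703, 0.1397]
eef_rot: [0.004, 0.999, 0.048, 0.002]
wrist_force: [-0.1, 0.9, -1.5]
opening: 0.255
grasp_force: 58.9
```

```bash
python3 - <<'E'
from h import *
c=snap('scene','s1'); o=ctrl.get_obs(); print(o['eef_pos'],o['wrist_force'],o['torque'],o['opening'])
im=c['pixels']; p=np.array(o['eef_pos']); d=np.array([np.cos(.095),np.sin(.095),0])
t=p+.186*d-[0,0,.007]; 
w=np.array([-d[1],d[0],0])*.02
print([np.round(proj(c,q),1).tolist() for q in(t-w,t+w,t-w+[0,0,.052],t+w+[0,0,.052])])
u,v=map(int,proj(c,t+[0,0,.026])); b=im[v-60:v+60,u-80:u+80]; print(u-80,v-60); cv2.imwrite('pics/crop3.png',cv2.resize(b,None,fx=5,fy=5,interpolation=cv2.INTER_CUBIC)[:,:,::-1])
E
```

```text
[ 0.38515619 -0.36879909  0.13708651] [ 0.27475482 -0.03477844 -2.75730402] [-0.00443458  0.08263671 -0.01405265] 0.25356128208835466
[[188.3, 299.6], [201.2, 287.3], [184.6, 287.7], [198.0, 275.1]]
113 227
```

View pics/crop3.png

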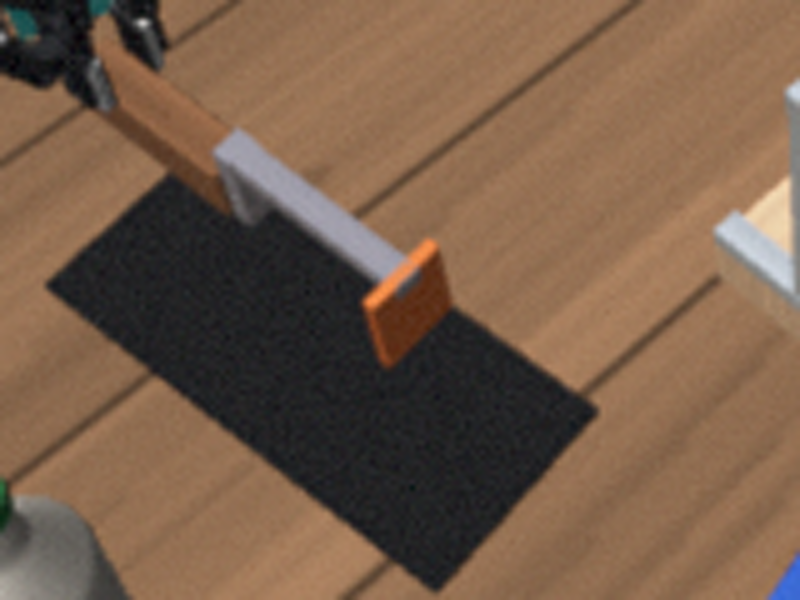

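The blade is level and its corners at crop (388,365) and (452,305) match the prediction within 2 px, so the tip is about 4 mm farther forward. Next: carry to the bay front.

>>> move_arm(plan=[0.1, 0.8, 0, 0, 0, -0.01, 0.2, 1.7, 0, 0, 0, -0.02, 0.3, 2.6, 0, 0, 0, -0.04, 0.4, 3.5, 0, 0, 0, -0.05, 0.5, 4.4, 0, 0, 0, -0.06, 0.6, 5.2, 0, 0, 0, -0.07, 0.7, 5.72, 0, 0, 0, -0.074, 0.7, 5.72, 0, 0, 0, -0.074, 0.7, 5.72, 0, 0, 0, -0.074])

```text
time_s: 5.45
eef_pos: [0.4186, -0.0819, 0.1341]
eef_rot: [-0.0, 1.0, 0.011, -0.001]
wrist_force: [0.5, -0.4, -2.0]
opening: 0.252
grasp_force: 59.1
```

```bash
python3 - <<'E'
from h import *
c=snap('scene','s2'); o=ctrl.get_obs(); print(o['eef_pos'],R.from_quat(np.roll(o['eef_rot'],-1)).as_matrix().round(3).tolist(),o['wrist_force'],o['time_s'])
im=c['pixels'];b=im[160:360,220:420]; cv2.imwrite('pics/crop4.png',cv2.resize(b,None,fx=3,fy=3,interpolation=cv2.INTER_CUBIC)[:,:,::-1])
p=np.array(o['eef_pos']);t=p+[.189,.004,-.007]
print('tip',t,proj(c,t))
for z in (.104,):
  for q in((.695,-.078,z),(.709,-.078,z),(.771,-.078,z),(.726,-.078,z)): print(q,(np.array(proj(c,q))-[220,160])*3)
E
```

```text
[ 0.41878233 -0.08223385  0.13428934] [[1.0, 0.02, -0.001], [0.02, -1.0, 0.0], [-0.001, -0.0, -1.0]] [ 0.22981506 -0.58397182 -2.50472129] 5.5
tip [ 0.60778233 -0.07823385  0.12728934] (np.float64(290.6253853397633), np.float64(233.477961411167))
(0.695, -0.078, 0.104) [289.75333779 297.65181149]
(0.709, -0.078, 0.104) [302.83699169 307.81051941]
(0.771, -0.078, 0.104) [362.65497763 354.25575956]
(0.726, -0.078, 0.104) [318.93016454 320.30594642]
```

View pics/crop4.png

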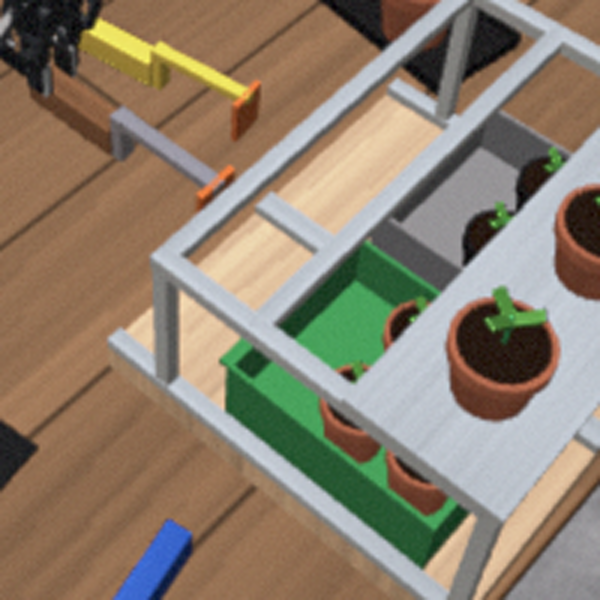

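The lip midpoint at about crop (293,301) matches the predicted (290,298), so I'll enter over the rim and lower.

>>> move_arm(plan=[0.5, 0.01, 0, 0, 0, 0, 1.0, 0.02, 0, 0, 0, 0, 1.5, 0.03, 0, 0, 0, 0, 2.0, 0.04, 0, 0, 0, 0, 2.36, 0.05, 0, 0, 0, 0, 2.36, 0.05, 0, 0, 0, 0, 2.36, 0.05, -0.2, 0, 0, 0, 2.36, 0.05, -0.4, 0, 0, 0, 2.36, 0.05, -0.4, 0, 0, 0])

```text
time_s: 6.62
eef_pos: [0.5357, -0.079, 0.1134]
eef_rot: [-0.001, 1.0, 0.01, -0.001]
wrist_force: [-0.5, 0.1, -2.0]
opening: 0.252
grasp_force: 59.1
```

```bash
python3 - <<'E'
from h import *
c=snap('scene','s3'); o=ctrl.get_obs(); print(o['eef_pos'],o['wrist_force'],o['torque'],o['time_s'])
im=c['pixels'];b=im[210:330,260:400]; cv2.imwrite('pics/crop5.png',cv2.resize(b,None,fx=5,fy=5,interpolation=cv2.INTER_CUBIC)[:,:,::-1])
E
```

```text
[ 0.53632878 -0.07912436  0.11410488] [ 0.14466084  0.10099665 -0.87213803] [0.00517204 0.10457912 0.00454835] 6.675
```

View pics/crop5.png

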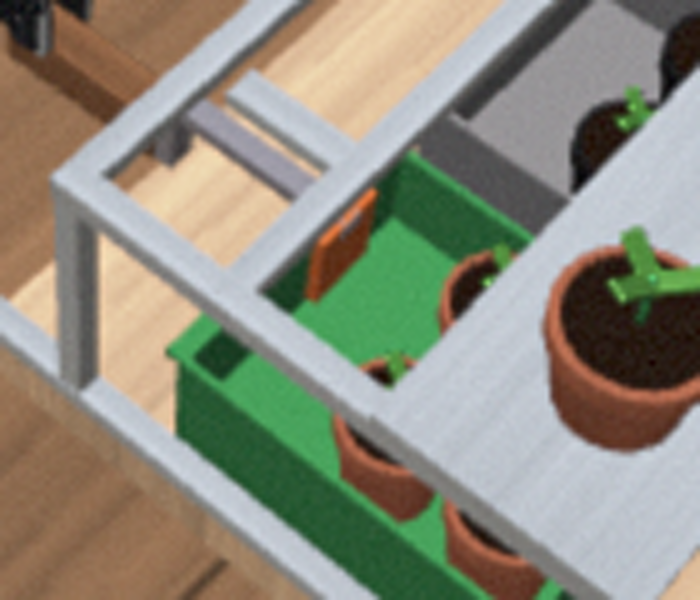

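The orange blade is at crop (340,245), inside the near wall and clear of the pots. Next I lower it and start pulling.

>>> move_arm(plan=[0, 0, -0.25, 0, 0, 0, 0, 0, -0.5, 0, 0, 0, 0, 0, -0.7, 0, 0, 0, 0, 0, -0.7, 0, 0, 0, 0, 0, -0.7, 0, 0, 0, 0, 0, -0.7, 0, 0, 0])

```text
time_s: 7.42
eef_pos: [0.5377, -0.0794, 0.0804]
eef_rot: [0.0, 1.0, 0.01, 0.0]
wrist_force: [-0.6, 0.3, -0.7]
opening: 0.255
grasp_force: 59.1
```

>>> move_arm(plan=[-0.05, 0, 0, 0, 0, 0, -0.1, 0, 0, 0, 0, 0, -0.15, 0, 0, 0, 0, 0, -0.2, 0, 0, 0, 0, 0, -0.25, 0, 0, 0, 0, 0, -0.3, -0.01, 0, 0, 0, 0, -0.35, -0.01, 0, 0, 0, 0, -0.4, -0.01, 0, 0, 0, 0, -0.45, -0.01, 0, 0, 0, 0, -0.5, -0.01, 0, 0, 0, 0])

```text
time_s: 8.68
eef_pos: [0.5128, -0.08, 0.0802]
eef_rot: [0.0, 1.0, 0.01, 0.001]
wrist_force: [5.3, -0.9, -3.1]
opening: 0.252
grasp_force: 59.0
```

Contact made at about 5 N sliding drag.

>>> move_arm(plan=[-0.06, 0, 0, 0, 0, 0, -0.12, 0, 0, 0, 0, 0, -0.18, 0, 0, 0, 0, 0, -0.24, 0, 0, 0, 0, 0, -0.3, -0.01, 0, 0, 0, 0, -0.36, -0.01, 0, 0, 0, 0, -0.42, -0.01, 0, 0, 0, 0, -0.48, -0.01, 0, 0, 0, 0, -0.54, -0.01, 0, 0, 0, 0, -0.6, -0.01, 0, 0, 0, 0])

```text
time_s: 9.93
eef_pos: [0.482, -0.0803, 0.0799]
eef_rot: [-0.0, 1.0, 0.01, 0.0]
wrist_force: [3.2, -0.5, -1.9]
opening: 0.251
grasp_force: 59.0
```

>>> move_arm(plan=[-0.06, 0, 0, 0, 0, 0, -0.12, 0, 0, 0, 0, 0, -0.18, 0, 0, 0, 0, 0, -0.24, 0, 0, 0, 0, 0, -0.3, -0.01, 0, 0, 0, 0, -0.36, -0.01, 0, 0, 0, 0, -0.42, -0.01, 0, 0, 0, 0, -0.48, -0.01, 0, 0, 0, 0, -0.54, -0.01, 0, 0, 0, 0, -0.6, -0.01, 0, 0, 0, 0])

```text
time_s: 11.18
eef_pos: [0.452, -0.0808, 0.0799]
eef_rot: [-0.0, 1.0, 0.01, 0.0]
wrist_force: [4.6, -0.7, -1.8]
opening: 0.247
grasp_force: 59.0
```

```bash
python3 - <<'E'
from h import *
c=snap('scene','s4'); o=ctrl.get_obs(); print(o['eef_pos'],o['wrist_force'],o['torque'],o['time_s'])
im=c['pixels'];b=im[170:330,220:400]; cv2.imwrite('pics/crop6.png',cv2.resize(b,None,fx=3.7,fy=3.7,interpolation=cv2.INTER_CUBIC)[:,:,::-1])
E
```

```text
[ 0.4516232  -0.08067669  0.07978206] [ 3.13290982 -0.8948051  -2.67005431] [-0.01366273 -0.38652191 -0.04965426] 11.225
```

View pics/crop6.png

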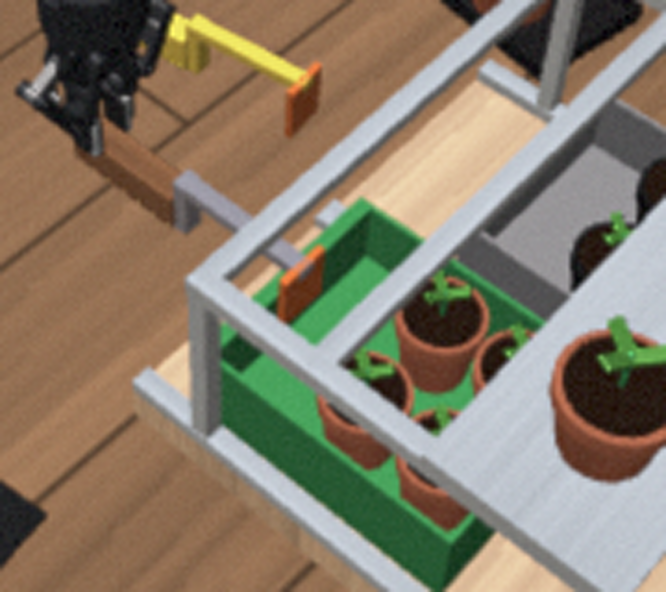

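The tray follows squarely, with the hook in its lip; its origin is at about -24 mm. I'll continue and then slow down.

>>> move_arm(plan=[-0.05, 0, 0, 0, 0, 0, -0.1, 0, 0, 0, 0, 0, -0.15, 0, 0, 0, 0, 0, -0.2, 0, 0, 0, 0, 0, -0.25, 0, 0, 0, 0, 0, -0.3, -0.01, 0, 0, 0, 0, -0.34, -0.01, 0, 0, 0, 0, -0.38, -0.01, 0, 0, 0, 0, -0.4, -0.01, 0, 0, 0, 0, -0.42, -0.01, 0, 0, 0, 0])

```text
time_s: 12.48
eef_pos: [0.4312, -0.0813, 0.0799]
eef_rot: [0.0, 1.0, 0.01, 0.0]
wrist_force: [3.0, 0.6, -1.5]
opening: 0.253
grasp_force: 59.0
```

>>> move_arm(plan=[-0.015, 0, 0, 0, 0, 0, -0.03, 0, 0, 0, 0, 0, -0.045, 0, 0, 0, 0, 0, -0.06, 0, 0, 0, 0, 0])

```text
time_s: 12.98
eef_pos: [0.4282, -0.0813, 0.0799]
eef_rot: [0.0, 1.0, 0.01, 0.0]
wrist_force: [4.6, -0.1, -1.9]
opening: 0.246
grasp_force: 59.0
```

>>> move_arm(plan=[-0.015, 0, 0, 0, 0, 0, -0.03, 0, 0, 0, 0, 0, -0.045, 0, 0, 0, 0, 0, -0.06, 0, 0, 0, 0, 0])

```text
time_s: 13.48
eef_pos: [0.4252, -0.0812, 0.0799]
eef_rot: [-0.0, 1.0, 0.01, -0.0]
wrist_force: [3.2, 0.1, -2.6]
opening: 0.255
grasp_force: 59.0
```

>>> move_arm(plan=[-0.01, 0, 0, 0, 0, 0, -0.02, 0, 0, 0, 0, 0, -0.03, 0, 0, 0, 0, 0, -0.04, 0, 0, 0, 0, 0])

```text
time_s: 13.98
eef_pos: [0.4249, -0.0815, 0.0805]
eef_rot: [0.0, 1.0, 0.01, 0.002]
wrist_force: [10.0, -0.1, -3.7]
opening: 0.254
grasp_force: 58.9
```

The force rises steeply with the arm held at x = 0.425, so this is the stop. I'll press 1 mm more and hold.

>>> move_arm(plan=[-0.01, 0, 0, 0, 0, 0, -0.02, 0, 0, 0, 0, 0, -0.02, 0, 0, 0, 0, 0, -0.02, 0, 0, 0, 0, 0, -0.02, 0, 0, 0, 0, 0])

```text
time_s: 14.6
eef_pos: [0.4249, -0.0817, 0.0809]
eef_rot: [0.001, 1.0, 0.01, 0.003]
wrist_force: [12.2, 1.5, -4.3]
opening: 0.255
grasp_force: 58.9
```

Firm: 12 N, with no further travel. Now unhook and retract.

>>> move_arm(plan=[0.06, 0, 0, 0, 0, 0, 0.15, 0, 0, 0, 0, 0, 0.3, 0.01, 0, 0, 0, 0, 0.3, 0.01, 0, 0, 0, 0, 0.3, 0.01, 0.3, 0, 0, 0, 0.3, 0.01, 0.6, 0, 0, 0, 0.3, 0.01, 0.9, 0, 0, 0, 0.3, 0.01, 1.1, 0, 0, 0, 0.3, 0.01, 1.1, 0, 0, 0, 0.3, 0.01, 1.1, 0, 0, 0])

```text
time_s: 15.85
eef_pos: [0.4369, -0.0806, 0.1346]
eef_rot: [-0.0, 1.0, 0.01, -0.0]
wrist_force: [-0.0, 0.3, -0.8]
opening: 0.251
grasp_force: 59.2
```

```bash
python3 - <<'E'
from h import *
c=snap('scene','s5'); o=ctrl.get_obs(); print(o['eef_pos'],o['wrist_force'],o['torque'],o['time_s'])
s=load('s4'); 
im=c['pixels'];b=im[170:330,200:380]; cv2.imwrite('pics/crop7.png',cv2.resize(b,None,fx=3.7,fy=3.7,interpolation=cv2.INTER_CUBIC)[:,:,::-1])
E
```

```text
[ 0.43676213 -0.08055896  0.13434345] [-0.9693409   0.06476094 -1.3647656 ] [ 0.02708297  0.06325111 -0.00824867] 15.9
```

View pics/crop7.png

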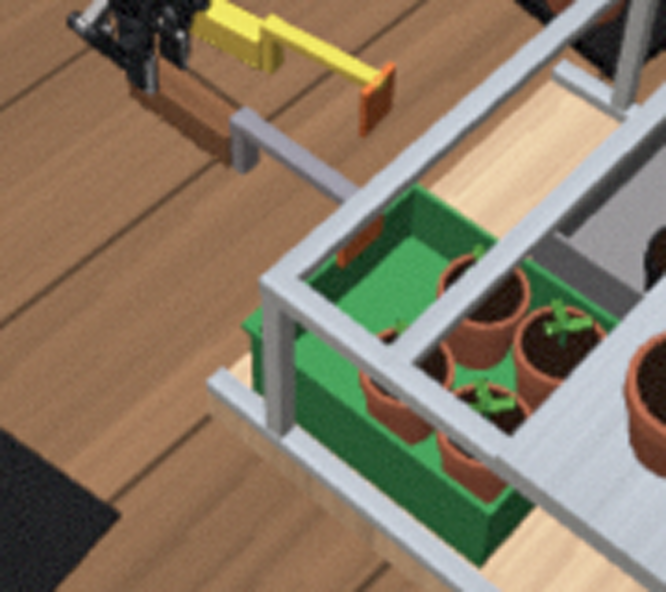

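The tray is drawn forward and square, the blade (crop 360,240) is above the rim, and the hook is level. Back out and return to the mat.

>>> move_arm(plan=[-0.5, -0.01, 0, 0, 0, 0, -1.0, -0.02, 0, 0, 0, 0, -1.04, -0.6, 0, 0, 0, 0, -1.04, -1.5, 0, 0, 0, 0.02, -1.04, -2.4, 0, 0, 0, 0.03, -1.04, -3.3, 0, 0, 0, 0.05, -1.04, -4.2, 0, 0, 0, 0.06, -1.04, -5.1, 0, 0, 0, 0.074, -1.04, -5.74, 0, 0, 0, 0.074, -1.04, -5.74, 0, 0, 0, 0.074])

```text
time_s: 17.15
eef_pos: [0.3846, -0.3696, 0.1341]
eef_rot: [-0.0, 0.999, 0.046, -0.0]
wrist_force: [-1.0, 0.3, -1.6]
opening: 0.257
grasp_force: 59.2
```

>>> move_arm(plan=[0, 0, -0.6, 0, 0, 0, 0, 0, -1.2, 0, 0, 0, 0, 0, -1.8, 0, 0, 0, 0, 0, -2.1, 0, 0, 0, 0, 0, -2.2, 0, 0, 0, 0, 0, -2.2, 0, 0, 0])

```text
time_s: 17.9
eef_pos: [0.3856, -0.3679, 0.0253]
eef_rot: [0.0, 0.999, 0.048, 0.0]
wrist_force: [-0.0, 0.2, -0.0]
opening: 0.252
grasp_force: 59.2
```

>>> move_arm(plan=[0, 0, -0.1, 0, 0, 0, 0, 0, -0.2, 0, 0, 0, 0, 0, -0.26, 0, 0, 0, 0, 0, -0.29, 0, 0, 0, 0, 0, -0.31, 0, 0, 0, 0, 0, -0.31, 0, 0, 0])

```text
time_s: 18.65
eef_pos: [0.3852, -0.3678, 0.0103]
eef_rot: [-0.0, 0.999, 0.047, -0.0]
wrist_force: [-2.4, 2.5, 8.0]
opening: 0.25
grasp_force: 60.4
```

Standing on the mat with 8 N upward. Release slowly and rise.

>>> move_arm(plan=[0, 0, 0.02, 0, 0, 0, 0, 0, 0.02, 0, 0, 0, 0, 0, 0.02, 0, 0, 0, 0, 0, 0.02, 0, 0, 0, 0, 0, 0.02, 0, 0, 0, 0, 0, 0.02, 0, 0, 0], grip=55)

```text
time_s: 19.4
eef_pos: [0.3853, -0.3678, 0.0104]
eef_rot: [-0.0, 0.999, 0.047, 0.0]
wrist_force: [0.5, -0.4, -0.4]
opening: 0.642
grasp_force: 0.0
```

>>> move_arm(plan=[0, 0, 0.4, 0, 0, 0, 0, 0, 1.2, 0, 0, 0, 0, 0, 2.2, 0, 0, 0, -0.5, -0.5, 3.2, 0, 0, 0, -1, -1, 3.6, 0, 0, 0, -1.5, -1.5, 3.6, 0, 0, 0, -1.5, -1.5, 3.6, 0, 0, 0])

```text
time_s: 20.27
eef_pos: [0.3088, -0.4443, 0.1908]
eef_rot: [0.001, 0.999, 0.046, -0.0]
wrist_force: [-0.7, 0.8, 0.0]
opening: 0.643
grasp_force: 0.0
```

```bash
python3 - <<'E'
from h import *
c=snap('scene','s6'); o=ctrl.get_obs(); print(o['eef_pos'],o['wrist_force'],o['time_s'])
im=c['pixels'];b=im[200:360,90:350]; cv2.imwrite('pics/crop8.png',cv2.resize(b,None,fx=3,fy=3,interpolation=cv2.INTER_CUBIC)[:,:,::-1])
a=load('scene0')['pixels'][255:345,120:235].astype(int); print(np.abs(a-im[255:345,120:235]).max(2).mean())
E
```

```text
[ 0.30956643 -0.44315328  0.19033393] [ 0.01881013  0.25577918 -0.70303237] 20.325
5.254202898550725
```

View pics/crop8.png

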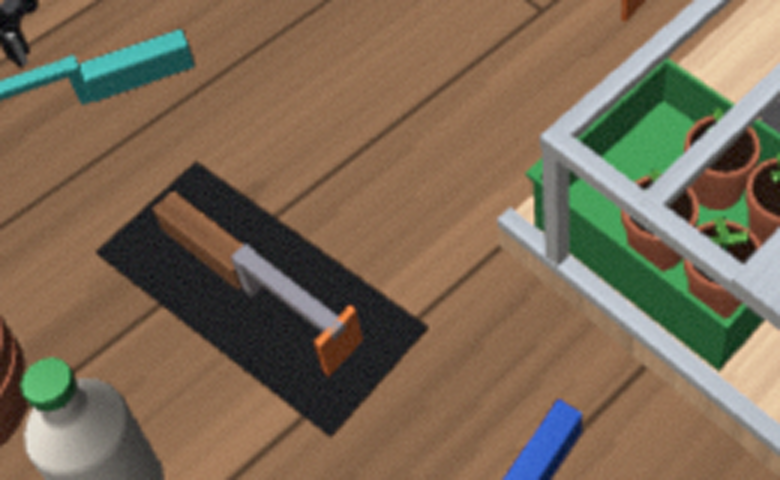

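The hook stands level on the mat (handle at 200,240, blade at 338,340) and the tray is forward at the stop. Handing in.

```bash
python3 -c "
from bench import ctrl; print(ctrl.hand_in())"
```

```text
the job is handed in; nothing more can be done
None
```

I drew the green tray forward until it pressed on the hidden stop (about 12 N at the wrist), then set the hook back on its mat and handed the job in at about 20 s; no verdict was returned.

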